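# Close a tin and turn its label to the stock scanner

## Robot

A 6-joint arm with a two-finger parallel gripper is mounted at the origin on the work surface. World frame = base frame: x ahead of the robot, y to its left, z up, the work surface at z = 0. Lengths are in m, angles in rad, forces in N, time in s.
With the tool pointing down it reaches from about 0.375 to 0.9 m from the base axis. Payload 3.1 kg.
Tool frame: the origin (TCP) lies between the finger pads; the fingertips stand 8 mm ahead of it and the grasp point (between the pads) lies 11 mm behind it; z points along the fingers, y is the line along which they close (so a half turn about z gives the same grasp; the last joint's range is limited). The gripper opens to 87 mm and grips with 3 to 60 N. Pads are 19 mm wide; open, the fingers measure 117 mm over their backs; the gripper's body (75 mm by 190 mm) begins 51 mm behind the grasp point.
Start: joints at [-1.381, 0.527, 1.433, -0, 1.181, -0.178], TCP at [0.225, -0.583, 0.192] pointing down, gripper open.
Joint ranges: [-3.08, 3.08], [-0.75, 2.2], [0.22, 2.44], [-1.43, 4.57], [0, 2.65], [-2.85, 2.85]. Speed limits (rad/s): [2.79, 2.79, 3.14, 3.14, 3.14, 3.14].

## Interface

Orientations are given as a unit quaternion [x, y, z, w].
In Python, from rig import robot gives the robot as it stands.
- The arm moves only by the tool move_arm, never from a script. Its argument "motion" is text: rows parted by semicolons, each of 5 numbers parted by spaces: the opening, from -1 (shut) to 1 (fully open), then the shift along the tool's x, y, z normalised to -1 to 1, where 1 is 0.2 m, then the turn about the tool's z normalised to -1 to 1, where 1 is pi rad. A call has 1 to 12 rows; each row is the pose to reach, as a shift and turn from the pose commanded when the call began, along the tool's axes at that moment, turning the shorter way round; what a row does not reach only later rows make up. A row lasts 1/12 s, in which the tool goes at most 41.7 mm and 7.16 degrees, less where a joint would pass 70% of its speed; a pose out of reach is approached as far as the arm can. A call with a number of a shift or a turn outside -1 to 1 is refused whole. A call with a gripper value outside its range is refused whole. The fingers move at their own pace and stop on an object; "newtons" is the grip in N (left out, the last holds). Time passes only in rows, so rows that repeat a pose let the fingers close. It gives the time, the measured TCP pose, the force, the opening and the grip force at its end, in the units of the state.
- robot.get_obs(): the state, without advancing time (a new reading comes with each control period).
- robot.camera(name): name is "scene" or "top" or "wrist"; returns (picture, depth): 480x640x3 uint8, red, green, blue; 480x640 float32, m along the optical axis (not along the pixel's ray), 0 where there is no reading.
- robot.camera_model(name): a dict with "mtx" (3x3 intrinsics, pixels), "position" and "attitude" of the camera in the world. Camera axes: x right, y down, z forward; pixel columns grow to the right and rows downward; lengths in m; the calibration is good to about 2 mm. A picture is of the moment at which its call begins: read the wrist's pose just before it. camera_model takes no time and is no camera call; for the wrist camera it gives the pose at the moment of the call.
- robot.hand_in(): hands the job in; it is judged then, once.
The state is a dict: "time": time; "q": joint angles; "joint_velocities": joint speeds; "joint_torque": joint torques, N m; "position": TCP position; "tool_rot": TCP orientation; "ft_force": force on the tool from outside, world axes, zero at the start; "moment": the same for the moment, N m; "grip_width": finger opening in m; "grip_force": force on a finger pad.
Only numpy, scipy, OpenCV 4.12 (cv2) and the standard library are available. Lean on these libraries where they do the work, as an engineer would, in place of code of your own. Each camera call takes 0.05 s, during which the arm holds its last target. There are 200 camera calls.

## Task

Book the tin with the side handle into stock: screw its wing cap fully shut (clockwise seen from above), then, without lifting it, turn the tin on its turntable until its label squarely faces the scanner's window, going the way round on which the tall stop post does not block the handle. Leave it standing upright on the turntable, do not knock the scanner, and do not shift or topple any of the things standing around.

Things in the scene. Friction and masses are not known exactly. Their poses are not given: they have to be found in the camera images.
- station: Fixed scanning station: dark steel base plate 290 x 140 x 6 mm (200 wide at its two post ears), a round aluminium turntable (128 mm wide) at one end, scanner at the other. Origin on the table top on the turntable's vertical axis; x points to the scanner, z up. It turns freely either way, light friction; its floor is 20 mm above the table, its lip (inside diameter 118 mm) ends at 27 mm.
- scanner: The scanner, a fixed grey block rising from the base plate, 55 (along station x) x 70 x 124 mm high, front face 153 mm from the turntable axis. This frame's origin and axes are those of the station.
- window (a point): Centre of the scanner's dark glass window, 75 mm above the table, 150 mm from the turntable axis; it looks back at the turntable.
- tin: The tin, loose on the turntable: bare steel cylinder, diameter 110 mm, 105 mm high (too wide to grip round), 0.5 to 0.9 kg. Origin at the centre of its underside, z up. Paper label with dark bars on its +x side, D-shaped handle on its -x side, wing cap on its flat top, 20 mm off the axis towards the label. Tin and turntable turn together.
- tall_post: Tall steel stop post, diameter 14 mm, fixed upright in a socket beside the turntable, 83 mm from its axis; its top is 110 mm above the table, so the tin's handle cannot pass it. It stands on the left or right of the turntable, 75 degrees round from the side opposite the scanner. Origin at the centre of its foot, 6 mm above the table.
- short_post: Short steel stop post, diameter 14 mm, fixed in the other socket, the mirror image of the tall one; its top is only 26 mm above the table, so the tin's handle passes over it. Origin at the centre of its foot, 6 mm above the table.
- label (a point): Middle of the label on the tin's wall, 55 mm from the tin's axis along its +x, 52 mm above its underside.
- handle (a point): Point on the D handle's upright bar, 86 mm from the tin's axis along -x, 85 mm above its underside. The bar is 12 mm (radial) x 14 mm (tangential), from 20 to 102 mm above the underside; two stubs 12 mm high, 14 mm wide, centred 26 and 96 mm above the underside, join it to the wall. Outermost face 92 mm from the axis.
- cap_grip (a point): Grip point on the axis of the black wing cap, 20 mm above the tin's top. The wing is a bar 60 mm long (this frame's x), 12 mm thick (its y), from 7 to 27 mm above the tin's top.
- cap (a joint): Angle of the wing cap about the vertical: 0 is fully screwed shut (hard stop, the wing then points to the label and the handle), larger is unscrewed, anticlockwise from above, up to 1.6 rad. It stays where it is left; captive, does not come off or rise.
- plain_tin: Bystander: plain steel tin without handle, diameter 80 mm, 115 mm high, loose. Origin at the centre of its underside.
- white_box: Bystander: white sheet-metal open box, 90 x 60 x 60 mm high, loose. Origin at the centre of its underside.
- carton: Bystander: small cardboard carton, 85 x 65 x 80 mm high, loose. Origin at the centre of its underside.
- tube: Bystander: short dark steel tube standing on end, diameter 72 mm, 95 mm high, loose. Origin at the centre of its underside.
- wood_block: Bystander: dark wooden block, 90 x 55 x 45 mm high, loose. Origin at the centre of its underside.
- steel_case: Bystander: flat aluminium case, 90 x 65 x 32 mm high, loose. Origin at the centre of its underside.
- bottle: Bystander: green plastic bottle with a cap, diameter 66 mm, 200 mm high, standing loose to the left, away from the station. Origin at the centre of its underside.
Not all that is in view belongs to the job. What is shaped like the tin but blue, red or yellow is not meant.

How it is judged:
By the outcome, as a careful person would: the job done as asked, in the order asked, and still so for the second after the job is handed in, with the robot touching nothing.
It also fails if it takes over 61 s, if anything falls off the work surface, if the arm or the gripper's body presses on something with over 40 N, if the wrist force passes 120 N, or if a joint passes its speed limit or range.

## Working session

There is one attempt and no reset: what is moved stays moved. The work goes in short steps, Python scripts to look and compute and a tool call to move; the robot and the scene stay as the last step left them, time stands still between calls to the robot, and variables do not carry over. Pictures are saved under pics/ and viewed, at most 10 in all, crops included, and the job is handed in when it is done.

Besides the shell and the picture viewer there is one more tool, called after "Emit:" in YAML: its name, and indented under it one key for each argument. move_arm: Moves the arm, as the interface text tells. Its arguments: {"type":"object","properties":{"motion":{"type":"string"},"newtons":{"type":"number"}},"required":["motion"]}

```bash
mkdir -p pics; ls; cat > h.py <<'E'
import numpy as np, cv2
from scipy.spatial.transform import Rotation as R
from rig import robot
def cam(n):
    m=robot.camera_model(n); p,d=robot.camera(n); return p,d,m
def att(m):
    a=np.array(m['attitude'],float)
    return a if a.shape==(3,3) else R.from_quat(a).as_matrix()
def cloud(d,m):
    K=np.array(m['mtx']); v,u=np.mgrid[:d.shape[0],:d.shape[1]]
    c=np.stack([(u-K[0,2])/K[0,0]*d,(v-K[1,2])/K[1,1]*d,d],-1)
    return c@att(m).T+np.array(m['position'])
def save(n,p): cv2.imwrite('pics/'+n,cv2.cvtColor(np.ascontiguousarray(p),cv2.COLOR_RGB2BGR))
E
python3 - <<'E'
from h import *
o=robot.get_obs();print({k:np.round(v,3) for k,v in o.items()})
for n in('scene','top'):
    p,d,m=cam(n); save(n+'0.png',p); np.savez('pics/'+n+'0.npz',p=p,d=d,X=cloud(d,m)); print(n,m,(d>0).mean())
E
```

```text
pics
{'time': np.float64(0.0), 'q': array([-1.38 ,  0.528,  1.434, -0.   ,  1.181, -0.178]), 'joint_velocities': array([ 0.001,  0.   , -0.001,  0.001, -0.001,  0.   ]), 'joint_torque': array([-1.0000e-03, -4.4005e+01, -1.7659e+01,  6.3000e-02,  5.8000e-02,
       -0.0000e+00]), 'position': array([ 0.225, -0.582,  0.191]), 'tool_rot': array([ 0.983,  0.183, -0.   , -0.001]), 'ft_force': array([ 0.717, -0.235, -0.193]), 'moment': array([-0.054, -0.001, -0.063]), 'grip_force': np.float64(0.0), 'grip_width': np.float64(0.087)}
scene {'mtx': array([[444.66296824,   0.        , 312.335214  ],
       [  0.        , 444.66296824, 246.09283775],
       [  0.        ,   0.        ,   1.        ]]), 'position': array([ 1.17047997, -0.10974861,  1.01664034]), 'attitude': array([ 0.72932015,  0.6193343 , -0.18422263, -0.22489813])} 0.9960091145833333
top {'mtx': array([[475.93280921,   0.        , 320.08932786],
       [  0.        , 475.93280921, 239.17273925],
       [  0.        ,   0.        ,   1.        ]]), 'position': array([0.40785679, 0.02608725, 1.45873425]), 'attitude': array([-0.69964729,  0.71180512, -0.04945876,  0.03716144])} 0.9960026041666666
```

View pics/scene0.png

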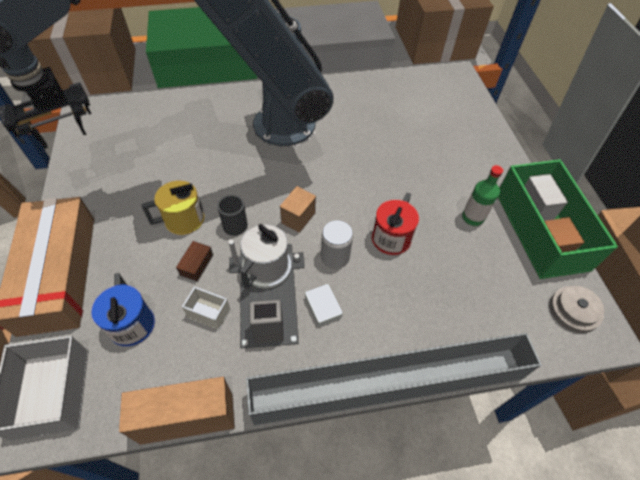

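View pics/top0.png

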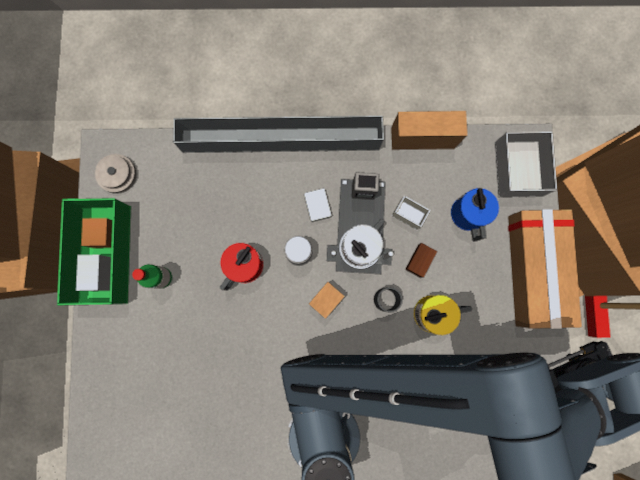

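The tins that could be confused, in the top view: blue (478,209), red (241,262), yellow (439,315) and bare steel on the turntable (361,247). The steel one is the target. I'll check it in a close crop and measure it.

```bash
python3 - <<'E'
from h import *
T=np.load('pics/top0.npz');S=np.load('pics/scene0.npz')
a=cv2.resize(T['p'][160:300,310:425],None,fx=3.4,fy=3.4,interpolation=cv2.INTER_CUBIC)
b=cv2.resize(S['p'][205:355,215:325],None,fx=3.17,fy=3.17,interpolation=cv2.INTER_CUBIC)
h=min(len(a),len(b));save('crop0.png',np.hstack([a[:h],b[:h]]))
for n,D,(u0,u1,v0,v1) in(('top',T,(310,425,160,300)),('scene',S,(215,325,205,355))):
    X=D['X'][v0:v1,u0:u1].reshape(-1,3);P=D['p'][v0:v1,u0:u1].reshape(-1,3).astype(int)
    z=X[:,2]
    print(n,'table z',np.median(D['X'][...,2][np.abs(D['X'][...,2])<.02]))
    hist=np.histogram(z,bins=np.arange(0,.18,.004));print(hist[0])
    def ell(msk,t):
        q=X[msk]; 
        if len(q)<6: return
        c=q[:,:2].mean(0);(cx,cy),r=cv2.minEnclosingCircle(q[:,:2].astype(np.float32))
        w,V=np.linalg.eigh(np.cov((q[:,:2]-c).T));print(t,len(q),'mean',c.round(4),'z',q[:,2].mean().round(4),'circ',round(cx,4),round(cy,4),round(r,4),'maj',np.degrees(np.arctan2(V[1,1],V[0,1])).round(1),np.sqrt(w).round(4))
    ell((z>.117)&(z<.131)&(X[:,0]<.70),'tintop')
    ell((z>.138)&(z<.16),'cap')
    ell((z>.105)&(z<.14)&(X[:,0]>.68),'scanner')
E
```

```text
top table z 0.0010627493223376305
[4610 2806 1000  214   77   86  154  272  315  125  126  211  109   45
   70   65   31   21   33  138  170   53   29   53   57   33   37   27
   19   59  380  754  354   55   25    5    6   33   50    7    0    0
    0    0]
tintop 1068 mean [ 0.5608 -0.124 ] z 0.1256 circ 0.5789 -0.0756 0.1144 maj 132.6 [0.0291 0.033 ]
cap 111 mean [ 0.54   -0.1067] z 0.1507 circ 0.5407 -0.1064 0.0295 maj -140.9 [0.0046 0.0163]
scanner 477 mean [ 0.7339 -0.1349] z 0.1248 circ 0.7358 -0.1359 0.0416 maj 86.5 [0.0163 0.0202]
scene table z 0.0004976701583144783
[3974 2096  596  135  153  187  282  416  382  143  151  155  189  183
  164  171  129  126  117  224  201   96   95  113  105   66   86   78
   82  101  620 1202  137   42   28   19   18   56   46    0    0    0
    0    0]
tintop 1299 mean [ 0.5673 -0.1227] z 0.1248 circ 0.5875 -0.0744 0.1114 maj 122.9 [0.0283 0.0319]
cap 153 mean [ 0.544  -0.1043] z 0.1488 circ 0.5444 -0.1068 0.0302 maj -140.7 [0.0036 0.0178]
scanner 804 mean [ 0.7411 -0.1332] z 0.1234 circ 0.7371 -0.1332 0.0417 maj 86.1 [0.0166 0.0199]
```

View pics/crop0.png

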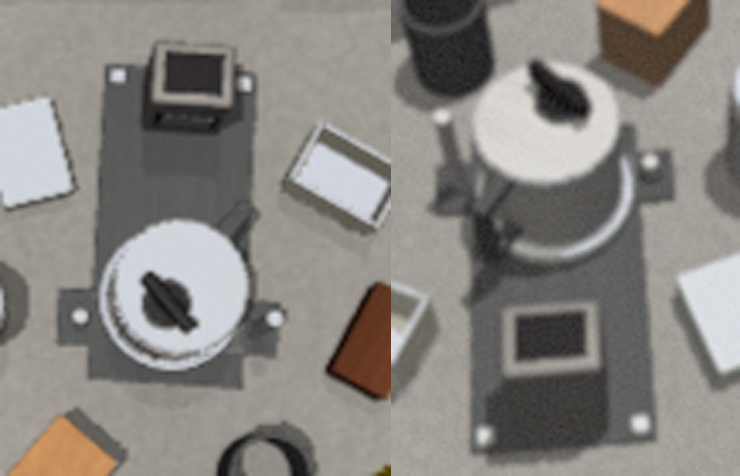

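The crop confirms the bare steel tin. In the left panel the wing is at (170,300), and the handle at (237,220) points to the scanner's right. The right panel shows the tall post on the robot's right (shaft at 443,117), so the tin must turn anticlockwise. I'm moving above it for wrist views.

Emit:
move_arm:
  motion: "1 0 0 -0.6 0; 1 0 0 -0.6 0; 1 0.2 -0.14 -0.6 0; 1 0.4 -0.28 -0.6 0; 1 0.6 -0.42 -0.6 0; 1 0.78 -0.55 -0.6 0; 1 0.78 -0.55 -0.6 0"

```text
time: 0.68
position: [0.3321, -0.4212, 0.3117]
tool_rot: [0.983, 0.184, 0.0, -0.001]
ft_force: [0.1, -0.5, -0.1]
grip_width: 0.0868
grip_force: 0.0
```

Emit:
move_arm:
  motion: "1 0.2 -0.14 0 0; 1 0.4 -0.28 0 0; 1 0.6 -0.42 0 0; 1 0.78 -0.55 0 0; 1 0.78 -0.55 0 0"

```text
time: 1.1
position: [0.4381, -0.2612, 0.3113]
tool_rot: [0.983, 0.185, 0.0, -0.001]
ft_force: [0.9, -0.4, -0.5]
grip_width: 0.0866
grip_force: 0.0
```

```bash
python3 - <<'E'
from h import *
o=robot.get_obs();print(o['time'],o['position'],o['tool_rot'])
p,d,m=cam('wrist');print(m); save('w1.png',p); np.savez('pics/w1.npz',p=p,d=d,X=cloud(d,m))
E
```

```text
1.1 [ 0.43813076 -0.2612107   0.3113496 ] [ 9.82820288e-01  1.84561368e-01  1.94769723e-04 -1.15947508e-03]
{'mtx': array([[384.25205363,   0.        , 319.524757  ],
       [  0.        , 384.25205363, 237.6722358 ],
       [  0.        ,   0.        ,   1.        ]]), 'position': array([ 0.5155968 , -0.23289637,  0.50460806]), 'attitude': array([ 0.8162956 , -0.55746318, -0.08664459,  0.12405243])}
```

View pics/w1.png

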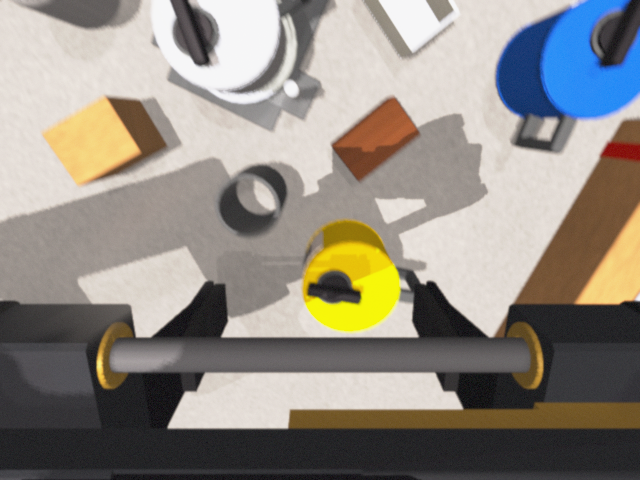

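The wrist view shows the steel tin at the top (220,40) and the tall post's white top at (290,88). I'll centre the station, then measure from two wrist poses.

Emit:
move_arm:
  motion: "1 0.2 -0.14 0 0; 1 0.4 -0.28 0 0; 1 0.5 -0.34 0 0; 1 0.5 -0.34 0 0; 1 0.5 -0.34 0 0"

```text
time: 1.57
position: [0.5062, -0.1642, 0.3112]
tool_rot: [0.983, 0.185, -0.001, -0.0]
ft_force: [-0.2, 0.0, 0.1]
grip_width: 0.087
grip_force: 0.0
```

```bash
cat >> h.py <<'E'
from scipy.optimize import least_squares
def circ(q):
    f=lambda s:least_squares(lambda a:np.hypot(s[:,0]-a[0],s[:,1]-a[1])-a[2],[*s.mean(0),.05],loss='soft_l1',f_scale=.001).x
    return f(q)
def measure(p,d,m):
    X=cloud(d,m);Xf=X.reshape(-1,3)
    near=np.hypot(X[...,0]-.563,X[...,1]+.125)<.11
    def blob(lo,hi,sel): 
        k=((X[...,2]>lo)&(X[...,2]<hi)&sel).astype(np.uint8)
        n,l,s,c=cv2.connectedComponentsWithStats(k); 
        if n<2: return None,None
        i=1+s[1:,4].argmax(); mk=(l==i).astype(np.uint8)
        return mk,X[l==i]
    mk,q=blob(.119,.135,near); 
    cs,_=cv2.findContours(mk,cv2.RETR_EXTERNAL,cv2.CHAIN_APPROX_NONE);e=max(cs,key=len)[:,0]
    E=X[e[:,1],e[:,0]];E=E[np.hypot(*(E[:,:2]-np.median(q[:,:2],0)).T)<.065]
    a=circ(E[:,:2]);print('tin top z',np.median(q[:,2]).round(4),'centre r',a.round(4))
    c=a[:2]
    rr=np.hypot(X[...,0]-c[0],X[...,1]-c[1])
    mk,q=blob(.143,.165,rr<.06)
    if q is not None:
        (cx,cy),wh,_=cv2.minAreaRect(q[:,:2].astype(np.float32)); w,V=np.linalg.eigh(np.cov(q[:,:2].T))
        print('wing z',np.median(q[:,2]).round(4),'c',round(cx,4),round(cy,4),'size',np.round(wh,4),'dir',np.degrees(np.arctan2(V[1,1],V[0,1])).round(1),'off-dir',np.degrees(np.arctan2(cy-c[1],cx-c[0])).round(1),np.hypot(cx-c[0],cy-c[1]).round(4))
    mk,q=blob(.113,.130,(rr>.072)&(rr<.098))
    if q is not None: t=np.median(q,0);print('handle top',len(q),t.round(4),'dir',np.degrees(np.arctan2(*(t[:2]-c)[::-1])).round(1),'r',np.hypot(*(t[:2]-c)).round(4))
    for lo,hi,n in((.1,.112,'tall'),(.02,.031,'short')):
        mk,q=blob(lo,hi,(rr>.073)&(rr<.095)&((X[...,1]<c[1]-.05) if n=='tall' else (X[...,1]>c[1]+.05)))
        if q is not None: (x,y),r=cv2.minEnclosingCircle(q[:,:2].astype(np.float32));print(n,len(q),np.median(q,0).round(4),round(x,4),round(y,4),round(r,4))
    mk,q=blob(.115,.135,(X[...,0]>.68)&(abs(X[...,1]+.135)<.07))
    if q is not None: b=cv2.minAreaRect(q[:,:2].astype(np.float32));print('scanner',np.round(b[0],4),np.round(b[1],4),round(b[2],1),np.median(q[:,2]).round(4))
    mk,q=blob(.0225,.031,(rr>.055)&(rr<.07))
    if q is not None: print('lip',circ(q[:,:2]).round(4),len(q),np.median(q[:,2]).round(4))
E
python3 - <<'E'
from h import *
o=robot.get_obs();print(o['time'],o['position'],o['tool_rot'])
p,d,m=cam('wrist');save('w2.png',p);np.savez('pics/w2.npz',p=p,d=d);measure(p,d,m)
for n in('top','scene'): print(n);T=np.load(f'pics/{n}0.npz');measure(T['p'],T['d'],robot.camera_model(n))
E
```

```text
1.5667 [ 0.50619587 -0.16420483  0.31117421] [ 9.82668136e-01  1.85372735e-01 -5.10014511e-04 -1.53847608e-04]
tin top z 0.125 centre r [ 0.556  -0.1188  0.0555]
wing z 0.1517 c 0.5405 -0.1058 size [0.0597 0.0122] dir -141.0 off-dir 140.1 0.0202
handle top 315 [ 0.6181 -0.1714  0.1217] dir -40.3 r 0.0814
tall 150 [ 0.5295 -0.1978  0.1097] 0.5285 -0.1983 0.007
short 108 [ 0.5414 -0.0389  0.0259] 0.5414 -0.0387 0.0069
lip [ 0.5518 -0.1172  0.0672] 80 0.027
top
tin top z 0.126 centre r [ 0.5565 -0.1201  0.0546]
wing z 0.1524 c 0.5412 -0.107 size [0.0588 0.0132] dir -141.6 off-dir 139.4 0.0202
handle top 31 [ 0.6186 -0.1727  0.1225] dir -40.2 r 0.0813
tall 16 [ 0.5282 -0.1981  0.1098] 0.5299 -0.1999 0.0069
short 15 [ 0.5413 -0.0415  0.0267] 0.5411 -0.0401 0.0063
scanner [ 0.7362 -0.1361] [0.0703 0.0559] 85.2 0.1256
lip [ 0.6837 -0.1343  0.1869] 32 0.0273
scene
tin top z 0.1251 centre r [ 0.5624 -0.124   0.0501]
wing z 0.1516 c 0.5418 -0.1046 size [0.0588 0.0126] dir -141.4 off-dir 136.6 0.0283
handle top 35 [ 0.6231 -0.173   0.12  ] dir -38.9 r 0.078
tall 31 [ 0.5315 -0.1967  0.1079] 0.5299 -0.1962 0.0078
short 24 [ 0.5425 -0.0387  0.0251] 0.5419 -0.0376 0.0074
scanner [ 0.7366 -0.1329] [0.0686 0.0556] 85.1 0.1247
lip [ 0.555  -0.1232  0.0648] 115 0.0265
```

View pics/w2.png

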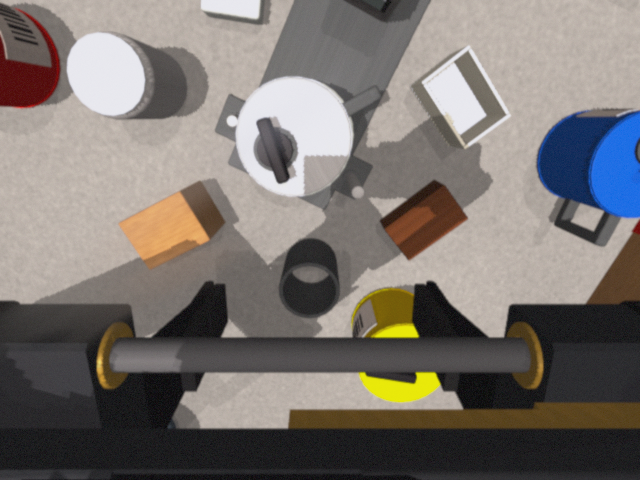

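All three views agree:

| Item | Measured |
|---|---|
| Station yaw | -4.7° |
| Turntable axis | (0.5564, -0.120) |
| Handle direction | -40.3° |
| Wing direction | 39° |
| Wing top height | 0.152 m |
| Cap angle | about 79° open |

Next I grip the wing.

Emit:
move_arm:
  motion: "1 0.15 -0.12 0.1 -0.03; 1 0.266 -0.21 0.25 -0.06; 1 0.266 -0.21 0.4 -0.098; 1 0.266 -0.21 0.55 -0.098; 1 0.266 -0.21 0.7 -0.098; 1 0.266 -0.21 0.8 -0.098; 1 0.266 -0.21 0.846 -0.098; 1 0.266 -0.21 0.846 -0.098; 1 0.266 -0.21 0.846 -0.098"

```text
time: 2.37
position: [0.5404, -0.1087, 0.1428]
tool_rot: [0.944, 0.331, 0.0, 0.0]
ft_force: [-0.7, 0.1, 0.6]
grip_width: 0.0875
grip_force: 0.0
```

Emit:
move_arm:
  motion: "-1 0 0 0 0; -1 0 0 0 0; -1 0 0 0 0; -1 0 0 0 0; -1 0 0 0 0; -1 0 0 0 0; -1 0 0 0 0; -1 0 0 0 0"
  newtons: 25

```text
time: 3.03
position: [0.5403, -0.1073, 0.1425]
tool_rot: [0.943, 0.332, 0.0, 0.0]
ft_force: [1.0, 0.2, 0.9]
grip_width: 0.0416
grip_force: 0.0
```

Emit:
move_arm:
  motion: "-1 0.004 -0.005 0 0; -1 0.004 -0.005 0 0; -1 0.004 -0.005 0 0; -1 0.004 -0.005 0 0; -1 0.004 -0.005 0 0; -1 0.004 -0.005 0 0; -1 0.004 -0.005 0 0; -1 0.004 -0.005 0 0"

```text
time: 3.7
position: [0.5403, -0.1062, 0.1424]
tool_rot: [0.943, 0.332, -0.0, -0.0]
ft_force: [-0.1, 0.5, 0.0]
grip_width: 0.0007
grip_force: 0.0
```

The fingers closed on nothing, so I need to look.

```bash
python3 - <<'E'
from h import *
o=robot.get_obs();print({k:np.round(o[k],4) for k in('time','position','tool_rot','ft_force','moment','grip_width','grip_force')})
p,d,m=cam('wrist');print(m['position']);q,_,_=cam('scene')
save('w3.png',np.hstack([cv2.resize(p,(480,360)),cv2.resize(q[190:300,200:300],(320,352))[:360] if 0 else cv2.copyMakeBorder(cv2.resize(q[190:300,205:300],(310,359)),0,1,0,0,cv2.BORDER_CONSTANT)]))
X=cloud(d,m);k=(np.hypot(X[...,0]-.556,X[...,1]+.12)<.065)&(X[...,2]>.11)
print(k.sum(),np.histogram(X[k][:,2],bins=np.arange(.11,.3,.01)))
E
```

```text
{'time': np.float64(3.7), 'position': array([ 0.5403, -0.1062,  0.1424]), 'tool_rot': array([ 0.9433,  0.3319, -0.    , -0.    ]), 'ft_force': array([-0.0646,  0.5061,  0.0031]), 'moment': array([-0.0739,  0.0122, -0.0318]), 'grip_width': np.float64(0.0007), 'grip_force': np.float64(0.0)}
[ 0.60518897 -0.05570038  0.33561402]
99583 (array([   91, 19771,  1325,   190,  1335,     0,   242,   413,   513,
         467,   419,   615,    89,  2011, 10096, 27314, 14837, 19855]), array([0.11, 0.12, 0.13, 0.14, 0.15, 0.16, 0.17, 0.18, 0.19, 0.2 , 0.21,
       0.22, 0.23, 0.24, 0.25, 0.26, 0.27, 0.28, 0.29]))
```

View pics/w3.png

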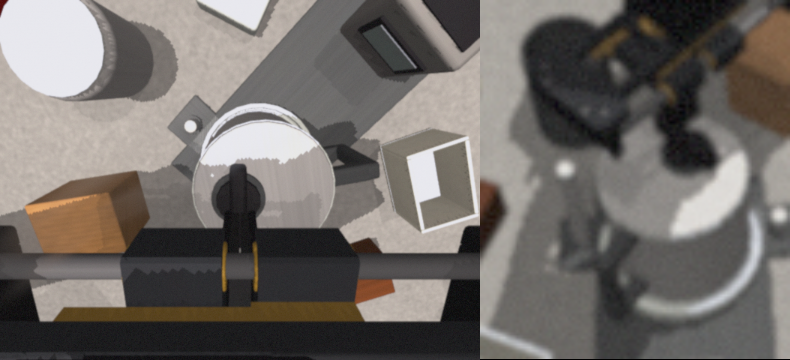

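```bash
python3 - <<'E'
from h import *
o=robot.get_obs()
p,d,m=cam('wrist');X=cloud(d,m)
Rt=R.from_quat(o['tool_rot']).as_matrix();L=(X-o['position'])@Rt
K=np.array(m['mtx'])
k=(X[...,2]>.145)&(X[...,2]<.16)&(abs(L[...,0])<.06)&(abs(L[...,1])<.03)
print('z.145-.16 tool-frame min/max',L[k].min(0).round(4),L[k].max(0).round(4),X[k][:,2].mean())
print('centre depth cols along wing: v, toolx, tooly range, z')
for v in range(215,420,10):
    s=(abs(L[v,:,1])<.03)&(X[v,:,2]>.137)
    if s.any():
        u=np.where(s)[0];print(v,u.min(),u.max(),'x',L[v,u,0].min().round(3),L[v,u,0].max().round(3),'y',L[v,u,1].min().round(3),L[v,u,1].max().round(3),'z',X[v,u,2].min().round(3),X[v,u,2].max().round(3))
save('w4.png',cv2.resize(p[200:420,220:440],(760,600)[:1]*0 or (600,600),interpolation=cv2.INTER_CUBIC))
E
```

```text
z.145-.16 tool-frame min/max [-0.0014 -0.006  -0.0115] [ 0.031   0.0056 -0.0026] 0.15150789198684034
centre depth cols along wing: v, toolx, tooly range, z
215 42 525 x 0.082 0.082 y 0.001 0.001 z 0.336 0.336
225 306 588 x 0.029 0.082 y -0.005 0.005 z 0.143 0.336
235 161 506 x 0.025 0.082 y -0.006 0.005 z 0.15 0.336
245 306 479 x 0.02 0.082 y -0.006 0.005 z 0.149 0.336
255 12 600 x 0.014 0.082 y -0.006 0.005 z 0.149 0.336
265 148 328 x 0.008 0.082 y -0.006 0.006 z 0.148 0.336
275 63 421 x 0.003 0.082 y -0.006 0.006 z 0.15 0.336
285 83 339 x 0.009 0.082 y -0.008 0.01 z 0.174 0.336
295 298 531 x 0.005 0.082 y -0.008 0.01 z 0.178 0.336
305 180 603 x 0.001 0.082 y -0.029 0.029 z 0.178 0.336
315 113 601 x -0.003 0.082 y -0.03 0.03 z 0.18 0.336
325 181 613 x -0.007 0.082 y -0.03 0.029 z 0.182 0.336
335 175 454 x 0.009 0.082 y -0.03 0.03 z 0.216 0.336
345 169 458 x 0.032 0.082 y -0.03 0.03 z 0.258 0.336
355 169 459 x 0.03 0.036 y -0.03 0.03 z 0.26 0.269
365 25 609 x 0.028 0.082 y -0.03 0.03 z 0.26 0.336
375 19 457 x -0.004 0.082 y -0.03 0.03 z 0.222 0.336
385 21 455 x -0.008 0.082 y -0.03 0.03 z 0.221 0.336
395 116 558 x -0.009 0.082 y -0.03 0.03 z 0.226 0.336
405 2 563 x -0.006 0.082 y -0.03 0.03 z 0.235 0.336
415 168 458 x 0.022 0.082 y -0.03 0.03 z 0.269 0.336
```

View pics/w4.png

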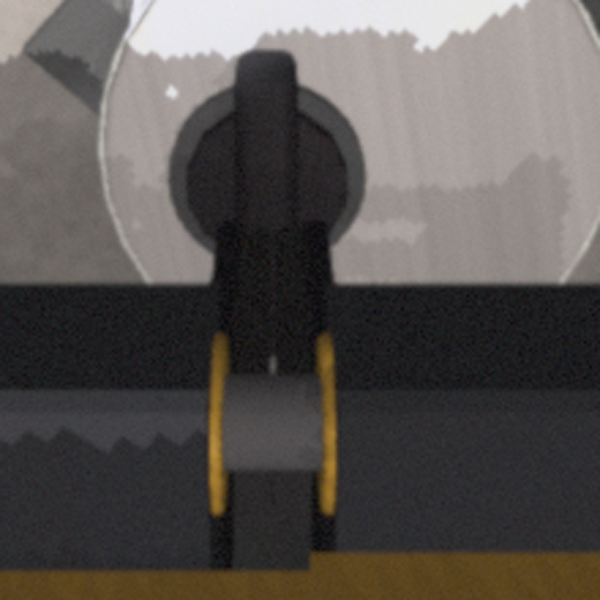

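```bash
python3 - <<'E'
from h import *
o=robot.get_obs();m=robot.camera_model('wrist')
Rt=R.from_quat(o['tool_rot']).as_matrix()
# camera pose in tool frame
pc=(np.array(m['position'])-o['position'])@Rt; Rc=Rt.T@att(m); print('cam in tool',pc.round(4), (Rc[:,2]).round(3))
for f in('w2',):
    D=np.load(f'pics/{f}.npz');d=D['d'];K=np.array(m['mtx']);v,u=np.mgrid[:480,:640]
    L=np.stack([(u-K[0,2])/K[0,0]*d,(v-K[1,2])/K[1,1]*d,d],-1)@Rc.T+pc
    k=(d>0)&(L[...,2]<.08)&(abs(L[...,1])<.07)
    Lk=L[k]
    for lo in np.arange(-.14,.03,.01):
        s=Lk[(Lk[:,2]>=lo)&(Lk[:,2]<lo+.01)]
        if len(s)>5:
            for sg in(-1,1):
                t=s[s[:,1]*sg>0]
                if len(t)>3: print(round(lo,3),sg,len(t),'x',t[:,0].min().round(3),t[:,0].max().round(3),'y',t[:,1].min().round(3),t[:,1].max().round(3))
p,d,m=cam('wrist')
L=(cloud(d,m)-o['position'])@Rt
for v in range(268,312,3): 
    r=[(u,*L[v,u].round(3)) for u in (302,312,320,328,338)];print(v,r)
E
```

```text
cam in tool [ 0.0822  0.0013 -0.1932] [-0.3   -0.001  0.954]
-0.14 -1 8742 x 0.023 0.027 y -0.06 -0.0
-0.14 1 11286 x 0.022 0.028 y 0.0 0.066
-0.13 -1 10463 x 0.012 0.039 y -0.07 -0.0
-0.13 1 11851 x 0.018 0.039 y 0.0 0.07
-0.12 -1 11322 x 0.003 0.039 y -0.07 -0.0
-0.12 1 11023 x 0.009 0.039 y 0.0 0.07
-0.11 -1 2089 x -0.006 0.038 y -0.07 -0.046
-0.11 1 1683 x 0.001 0.038 y 0.048 0.07
-0.1 -1 861 x -0.012 0.013 y -0.048 -0.046
-0.1 1 606 x -0.008 0.013 y 0.049 0.05
-0.09 -1 616 x -0.012 0.004 y -0.048 -0.042
-0.09 1 601 x -0.012 0.005 y 0.044 0.05
-0.08 -1 672 x -0.011 0.012 y -0.057 -0.042
-0.08 1 678 x -0.012 0.012 y 0.044 0.059
-0.07 -1 527 x -0.0 0.012 y -0.055 -0.042
-0.07 1 524 x -0.01 0.012 y 0.044 0.057
-0.06 -1 577 x -0.006 0.012 y -0.052 -0.042
-0.06 1 581 x -0.006 0.012 y 0.044 0.055
-0.05 -1 502 x -0.01 0.011 y -0.051 -0.042
-0.05 1 499 x -0.01 0.011 y 0.044 0.054
-0.04 -1 379 x -0.01 0.011 y -0.051 -0.042
-0.04 1 389 x -0.01 0.012 y 0.044 0.054
268 [(302, np.float64(0.001), np.float64(-0.009), np.float64(0.008)), (312, np.float64(0.008), np.float64(-0.003), np.float64(-0
[... 4128 characters left out ...]
.float64(0.009), np.float64(-0.053))]
307 [(302, np.float64(0.011), np.float64(-0.006), np.float64(-0.057)), (312, np.float64(0.009), np.float64(-0.002), np.float64(-0.054)), (320, np.float64(0.001), np.float64(0.001), np.float64(-0.038)), (328, np.float64(0.009), np.float64(0.005), np.float64(-0.054)), (338, np.float64(0.011), np.float64(0.008), np.float64(-0.058))]
310 [(302, np.float64(0.011), np.float64(-0.006), np.float64(-0.06)), (312, np.float64(0.009), np.float64(-0.002), np.float64(-0.056)), (320, np.float64(-0.001), np.float64(0.001), np.float64(-0.038)), (328, np.float64(0.009), np.float64(0.005), np.float64(-0.057)), (338, np.float64(0.011), np.float64(0.008), np.float64(-0.06))]
```

The fingertips sit 33 mm behind the reported TCP, not 8 mm ahead of it. The depth image shows this with the fingers both open and closed. The tips are therefore about 23 mm above the wing top, which is why the grip was empty. I'll open, go 40 mm lower and grip again.

Emit:
move_arm:
  motion: "-0.1 0 0 0 0; -0.1 0 0 0 0; -0.1 0 0 0 0; -0.1 0 0 0 0; -0.1 0 0 0 0; -0.1 0 0 0 0; -0.1 0 0 0 0; -0.1 0 0 0.05 0; -0.1 0 0 0.1 0; -0.1 0 0 0.15 0; -0.1 0 0 0.2 0; -0.1 0 0 0.2 0"

```text
time: 4.9
position: [0.5383, -0.1054, 0.0996]
tool_rot: [0.943, 0.332, -0.002, -0.002]
ft_force: [-0.6, 0.6, -0.7]
grip_width: 0.039
grip_force: 0.0
```

Emit:
move_arm:
  motion: "-1 0 0 0 0; -1 0 0 0 0; -1 0 0 0 0; -1 0 0 0 0; -1 0 0 0 0; -1 0 0 0 0; -1 0 0 0 0; -1 0 0 0 0; -1 0 0 0 0"
  newtons: 25

```text
time: 5.65
position: [0.5402, -0.1061, 0.1024]
tool_rot: [0.943, 0.332, -0.0, -0.0]
ft_force: [-0.6, 0.0, -3.7]
grip_width: 0.0312
grip_force: 25.0
```

It gripped the round cap base (31 mm) instead of the wing. I'll open, rise 6 mm and close again.

Emit:
move_arm:
  motion: "-0.1 0 0 0 0; -0.1 0 0 0 0; -0.1 0 0 -0.03 0; -0.1 0 0 -0.03 0; -1 0 0 -0.03 0; -1 0 0 -0.03 0; -1 0 0 -0.03 0; -1 0 0 -0.03 0; -1 0 0 -0.03 0; -1 0 0 -0.03 0; -1 0 0 -0.03 0; -1 0 0 -0.03 0"
  newtons: 25

```text
time: 6.65
position: [0.5396, -0.1055, 0.1082]
tool_rot: [0.943, 0.332, -0.0, -0.001]
ft_force: [-1.7, 2.1, 1.1]
grip_width: 0.0118
grip_force: 25.0
```

The wing is gripped at 11.8 mm. Turning clockwise.

Emit:
move_arm:
  motion: "-1 0 0 0 0.03; -1 0 0 0 0.06; -1 0 0 0 0.09; -1 0 0 0 0.12; -1 0 0 0 0.15; -1 0 0 0 0.18; -1 0 0 0 0.21; -1 0 0 0 0.24; -1 0 0 0 0.27; -1 0 0 0 0.3; -1 0 0 0 0.33; -1 0 0 0 0.36"

```text
time: 7.65
position: [0.5395, -0.1049, 0.1085]
tool_rot: [0.974, -0.228, -0.001, -0.001]
ft_force: [-1.1, 4.6, 2.8]
grip_width: 0.0119
grip_force: 25.0
```

```bash
python3 - <<'E'
from h import *
o=robot.get_obs();print(o['moment'],o['ft_force'],o['q'],R.from_quat(o['tool_rot']).as_matrix()[:,0])
p,d,m=cam('top');measure(p,d,m)
E
```

```text
[0.79617504 0.26747257 0.02812418] [-1.11315611  4.647132    2.83596956] [-3.96244827e-01  5.42094747e-01  1.70043061e+00  1.69507871e-03
  9.01318760e-01  1.63274068e+00] [ 0.89638666 -0.44326687 -0.00232998]
tin top z 0.1258 centre r [ 0.5202 -0.1567  0.0048]
wing z 0.1526 c 0.5147 -0.0989 size [0. 0.] dir nan off-dir 95.4 0.058
handle top 3 [ 0.5233 -0.0767  0.1234] dir 87.7 r 0.0801
scanner [ 0.7362 -0.1362] [0.0702 0.0563] 84.6 0.1259h.py:35: RuntimeWarning: Degrees of freedom <= 0 for slice
  (cx,cy),wh,_=cv2.minAreaRect(q[:,:2].astype(np.float32)); w,V=np.linalg.eigh(np.cov(q[:,:2].T))
  c *= np.true_divide(1, fact)
  c *= np.true_divide(1, fact)
```

Emit:
move_arm:
  motion: "-1 0 0 0 0.02; -1 0 0 0 0.04; -1 0 0 0 0.06; -1 0 0 0 0.07; -1 0 0 0 0.08; -1 0 0 0 0.08"

```text
time: 8.2
position: [0.5397, -0.1051, 0.1085]
tool_rot: [0.939, -0.345, -0.001, -0.001]
ft_force: [-2.1, 4.1, 3.3]
grip_width: 0.0117
grip_force: 25.0
```

```bash
python3 -c "
from h import *
o=robot.get_obs();print(o['moment'],o['ft_force'],np.degrees(R.from_quat(o['tool_rot']).as_euler('zyx')))"
```

```text
[ 9.56934348e-01  3.01280160e-01 -7.46014815e-04] [-2.13287331  4.09597351  3.3001356 ] [ 4.03726556e+01 -6.21250962e-02 -1.79900784e+02]
```

Emit:
move_arm:
  motion: "-1 0 0 0 0.01; -1 0 0 0 0.02; -1 0 0 0 0.03; -1 0 0 0 0.03"

```text
time: 8.53
position: [0.5413, -0.1071, 0.1082]
tool_rot: [0.921, -0.389, 0.001, 0.0]
ft_force: [2.1, 0.4, -3.3]
grip_width: 0.0117
grip_force: 25.0
```

```bash
python3 -c "
from h import *
o=robot.get_obs();print(o['moment'],o['ft_force'],np.degrees(R.from_quat(o['tool_rot']).as_euler('zyx')))"
```

```text
[ 0.1435002  -0.14348796  0.10161675] [ 2.10629792  0.35717845 -3.30638878] [4.57294451e+01 1.06103644e-01 1.79899638e+02]
```

Emit:
move_arm:
  motion: "-1 0 0 0 0.01; -1 0 0 0 0.02; -1 0 0 0 0.03; -1 0 0 0 0.04; -1 0 0 0 0.05; -1 0 0 0 0.05"

```text
time: 9.03
position: [0.542, -0.1062, 0.1089]
tool_rot: [0.888, -0.46, 0.002, -0.001]
ft_force: [2.4, 3.2, 0.0]
grip_width: 0.0116
grip_force: 25.0
```

```bash
python3 - <<'E'
from h import *
o=robot.get_obs();print(o['moment'],o['ft_force'],o['q'])
p,d,m=cam('wrist');X=cloud(d,m)
# visible handle top & tin rim
k=(X[...,2]>.116)&(X[...,2]<.131)
r=np.hypot(X[...,0]-.556,X[...,1]+.1195)
h=k&(r>.072)&(r<.1)&(X[...,1]<-.12)
q=X[h];c=np.median(q,0);print(len(q),c,np.degrees(np.arctan2(c[1]+.1195,c[0]-.556)))
save('w5.png',p)
E
```

```text
[ 0.8084973  -0.52975988  0.09104392] [2.36678693 3.20908906 0.01341156] [-3.96594055e-01  5.42414288e-01  1.69799828e+00  1.66577097e-03
  8.97828821e-01  2.12904490e+00]
1778 [ 0.60138293 -0.18933834  0.12223067] -56.983046115000654
```

View pics/w5.png

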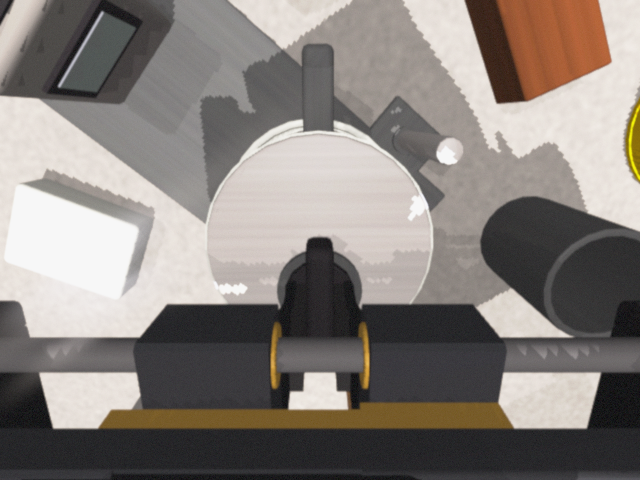

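Handle and wing are in line in the wrist view (handle at (318,90), wing at (318,285)), and the tin has begun to turn with the wing. The cap is shut. I'll release, rise and re-measure.

Emit:
move_arm:
  motion: "-0.2 0 0 0 0; -0.2 0 0 0 0; -0.2 0 0 0 0; -0.2 0 0 0 0; -0.2 0 0 0 0; -0.2 0 0 -0.1 0; -0.2 0 0 -0.25 0; -0.2 0 0 -0.45 0; -0.2 0 0 -0.65 0; -0.2 0 0 -0.65 0; -0.2 0 0 -0.65 0"

```text
time: 10.0
position: [0.5419, -0.1071, 0.2413]
tool_rot: [0.888, -0.46, 0.003, -0.0]
ft_force: [-0.8, 0.6, 0.5]
grip_width: 0.0353
grip_force: 0.0
```

```bash
python3 - <<'E'
from h import *
o=robot.get_obs();print(o['position'],o['tool_rot'],o['grip_width'])
p,d,m=cam('wrist');measure(p,d,m)
E
```

```text
[ 0.5418668  -0.1071039   0.24130336] [ 8.87724887e-01 -4.60362227e-01  3.33814518e-03 -3.18572229e-05] 0.035333671628341
tin top z 0.1251 centre r [ 0.5601 -0.1296  0.0512]
wing z 0.1518 c 0.5433 -0.1073 size [0.012  0.0594] dir 126.3 off-dir 127.2 0.028
handle top 279 [ 0.6058 -0.1922  0.1216] dir -53.9 r 0.0775
tall 171 [ 0.5284 -0.1998  0.1099] 0.5288 -0.1984 0.0071
scanner [ 0.7353 -0.1343] [0.0705 0.0547] 85.5 0.1247
lip [ 0.5069 -0.1146  0.1112] 128 0.0269
```

The cap is shut: wing 126.3°, handle -53.7°. Next I grasp the handle bar at (0.606, -0.193).

Emit:
move_arm:
  motion: "-0.2 0.2 -0.006 0.1 0; -0.2 0.4 -0.012 0.25 0; -0.2 0.535 -0.016 0.4 -0.006; -0.2 0.535 -0.016 0.55 -0.006; -0.2 0.535 -0.016 0.7 -0.006; -0.2 0.535 -0.016 0.8 -0.006; -0.2 0.535 -0.016 0.88 -0.006; -0.2 0.535 -0.016 0.91 -0.006; -0.2 0.535 -0.016 0.91 -0.006"

```text
time: 10.8
position: [0.6016, -0.1905, 0.0528]
tool_rot: [0.892, -0.452, -0.004, 0.0]
ft_force: [-0.2, -0.1, -0.2]
grip_width: 0.0346
grip_force: 0.0
```

Emit:
move_arm:
  motion: "-1 0 0 0 0; -1 0 0 0 0; -1 0 0 0 0; -1 0 0 0 0; -1 0 0 0 0; -1 0 0 0 0"
  newtons: 10

```text
time: 11.3
position: [0.6054, -0.1921, 0.0578]
tool_rot: [0.892, -0.452, 0.001, -0.0]
ft_force: [-0.5, 0.9, 4.5]
grip_width: 0.0141
grip_force: 10.0
```

```bash
python3 - <<'E'
from h import *
o=robot.get_obs();print(o['time'],o['position'],o['tool_rot'],o['grip_width'],o['grip_force'],o['ft_force'],o['q'])
P=o['position'][:2];c=np.array([.5564,-.120]);v=P-c;print(np.hypot(*v),np.degrees(np.arctan2(*v[::-1])),'psi',2*np.degrees(np.arctan2(o['tool_rot'][1],o['tool_rot'][0])))
E
```

```text
11.3 [ 0.60544389 -0.19210926  0.05775443] [ 8.91966419e-01 -4.52099826e-01  1.28442501e-03 -7.46560073e-05] 0.014121671152120544 10.001732313539833 [-0.45738007  0.8887852   4.45323866] [-4.83006480e-01  7.05792610e-01  1.51387366e+00  2.32607216e-04
  9.19359864e-01  2.02588606e+00]
0.08720692870256228 -55.77908331990893 psi -53.757021265156126
```

```bash
cat >> h.py <<'E'
def arc(a1,n,C=(.5564,-.120),r=.0865,zt=None):
    o=robot.get_obs();Rt=R.from_quat(o['tool_rot']).as_matrix();P=o['position'];C=np.array(C)
    v=P[:2]-C;a0=np.degrees(np.arctan2(v[1],v[0]));r0=np.hypot(*v);p0=2*np.degrees(np.arctan2(*o['tool_rot'][1::-1]))
    if a0<-90:a0+=360
    p0+=360*round((a0-p0)/360)
    s=[]
    for f in np.arange(1,n+1)/n:
        a=np.radians(a0+f*(a1-a0));rr=r0+f*(r-r0);T=[C[0]+rr*np.cos(a),C[1]+rr*np.sin(a),(zt or P[2])]
        L=(np.array(T)-P)@Rt/.2;L[2]=((P[2]-zt)/.2 if zt else 0)
        s.append('-1 %.3f %.3f %.3f %.4f'%(*L,-(f*(a1-p0))/180))
    print('t',o['time'],'a0',a0.round(2),'psi',round(p0,2),'r',r0.round(4),'z',P[2].round(4),'F',o['ft_force'].round(1),o['grip_width'].round(4),'q6',o['q'][5].round(2));print('; '.join(s))
E
python3 -c "
from h import *
arc(2,12)"
```

```text
Traceback (most recent call last):
  File "h.py", line 56, in arc
    print('t',o['time'],'a0',a0.round(2),'psi',round(p0,2),'r',r0.round(4),'z',P[2].round(4),'F',o['ft_force'].round(1),o['grip_width'].round(4),'q6',o['q'][5].round(2));print('; '.join(s))
                                                                                                                        ^^^^^^^^^^^^^^^^^^^^^
AttributeError: 'float' object has no attribute 'round'
```

```bash
sed -i "s/o\['grip_width'\].round(4)/round(o['grip_width'],4)/" h.py
python3 -c "
from h import *
arc(2,12)"
```

```text
t 11.3 a0 -55.78 psi -53.76 r 0.0872 z 0.0578 F [-0.5  0.9  4.5] 0.0141 q6 2.03
-1 -0.001 -0.037 0.000 -0.0258; -1 -0.004 -0.073 0.000 -0.0516; -1 -0.011 -0.109 0.000 -0.0774; -1 -0.020 -0.144 0.000 -0.1033; -1 -0.033 -0.179 0.000 -0.1291; -1 -0.048 -0.212 0.000 -0.1549; -1 -0.066 -0.243 0.000 -0.1807; -1 -0.087 -0.273 0.000 -0.2065; -1 -0.110 -0.301 0.000 -0.2323; -1 -0.136 -0.328 0.000 -0.2581; -1 -0.163 -0.351 0.000 -0.2839; -1 -0.192 -0.373 0.000 -0.3098
```

Emit:
move_arm:
  motion: "-1 -0.001 -0.037 0 -0.026; -1 -0.004 -0.073 0 -0.052; -1 -0.011 -0.109 0 -0.077; -1 -0.02 -0.144 0 -0.103; -1 -0.033 -0.179 0 -0.129; -1 -0.048 -0.212 0 -0.155; -1 -0.066 -0.243 0 -0.181; -1 -0.087 -0.273 0 -0.206; -1 -0.11 -0.301 0 -0.232; -1 -0.136 -0.328 0 -0.258; -1 -0.163 -0.351 0 -0.284; -1 -0.192 -0.373 0 -0.31"

```text
time: 12.3
position: [0.6442, -0.118, 0.0578]
tool_rot: [1.0, 0.02, 0.002, 0.002]
ft_force: [1.8, -2.2, 2.4]
grip_width: 0.0136
grip_force: 10.0
```

```bash
python3 -c "
from h import *
arc(60,12)"
```

```text
t 12.3 a0 1.33 psi 2.32 r 0.0878 z 0.0578 F [ 1.8 -2.2  2.4] 0.0136 q6 1.18
-1 -0.001 -0.037 0.000 -0.0267; -1 -0.006 -0.074 0.000 -0.0534; -1 -0.014 -0.111 0.000 -0.0801; -1 -0.025 -0.147 0.000 -0.1068; -1 -0.039 -0.181 0.000 -0.1335; -1 -0.055 -0.214 0.000 -0.1602; -1 -0.075 -0.246 0.000 -0.1869; -1 -0.097 -0.276 0.000 -0.2136; -1 -0.121 -0.304 0.000 -0.2403; -1 -0.148 -0.329 0.000 -0.2670; -1 -0.177 -0.352 0.000 -0.2937; -1 -0.208 -0.373 0.000 -0.3204
```

Emit:
move_arm:
  motion: "-1 -0.001 -0.037 0 -0.027; -1 -0.006 -0.074 0 -0.053; -1 -0.014 -0.111 0 -0.08; -1 -0.025 -0.147 0 -0.107; -1 -0.039 -0.181 0 -0.134; -1 -0.055 -0.214 0 -0.16; -1 -0.075 -0.246 0 -0.187; -1 -0.097 -0.276 0 -0.214; -1 -0.121 -0.304 0 -0.24; -1 -0.148 -0.329 0 -0.267; -1 -0.177 -0.352 0 -0.294; -1 -0.208 -0.373 0 -0.32"

```text
time: 13.3
position: [0.6012, -0.0437, 0.0579]
tool_rot: [0.866, 0.499, 0.003, 0.002]
ft_force: [2.8, 1.8, 1.4]
grip_width: 0.0141
grip_force: 10.1
```

```bash
python3 -c "
from h import *
arc(118,12)"
```

```text
t 13.3 a0 59.6 psi 59.92 r 0.0885 z 0.0579 F [2.8 1.8 1.4] 0.0141 q6 0.27
-1 -0.002 -0.037 0.000 -0.0269; -1 -0.008 -0.075 0.000 -0.0538; -1 -0.016 -0.111 0.000 -0.0807; -1 -0.028 -0.146 0.000 -0.1076; -1 -0.042 -0.181 0.000 -0.1344; -1 -0.059 -0.214 0.000 -0.1613; -1 -0.079 -0.245 0.000 -0.1882; -1 -0.102 -0.274 0.000 -0.2151; -1 -0.127 -0.302 0.000 -0.2420; -1 -0.154 -0.327 0.000 -0.2689; -1 -0.183 -0.349 0.000 -0.2958; -1 -0.214 -0.370 0.000 -0.3227
```

Emit:
move_arm:
  motion: "-1 -0.002 -0.037 0 -0.027; -1 -0.008 -0.075 0 -0.054; -1 -0.016 -0.111 0 -0.081; -1 -0.028 -0.146 0 -0.108; -1 -0.042 -0.181 0 -0.134; -1 -0.059 -0.214 0 -0.161; -1 -0.079 -0.245 0 -0.188; -1 -0.102 -0.274 0 -0.215; -1 -0.127 -0.302 0 -0.242; -1 -0.154 -0.327 0 -0.269; -1 -0.183 -0.349 0 -0.296; -1 -0.214 -0.37 0 -0.323"

```text
time: 14.3
position: [0.5138, -0.0427, 0.0577]
tool_rot: [0.514, 0.857, 0.001, 0.002]
ft_force: [1.8, 3.3, 4.0]
grip_width: 0.0141
grip_force: 10.3
```

```bash
python3 -c "
from h import *
arc(175.3,12)"
```

```text
t 14.3 a0 118.85 psi 118.07 r 0.0882 z 0.0577 F [1.8 3.3 4. ] 0.0141 q6 -0.79
-1 -0.003 -0.036 0.000 -0.0265; -1 -0.008 -0.072 0.000 -0.0530; -1 -0.017 -0.107 0.000 -0.0795; -1 -0.028 -0.141 0.000 -0.1060; -1 -0.042 -0.174 0.000 -0.1325; -1 -0.059 -0.206 0.000 -0.1590; -1 -0.078 -0.236 0.000 -0.1855; -1 -0.100 -0.265 0.000 -0.2119; -1 -0.124 -0.291 0.000 -0.2384; -1 -0.150 -0.316 0.000 -0.2649; -1 -0.178 -0.338 0.000 -0.2914; -1 -0.207 -0.358 0.000 -0.3179
```

Emit:
move_arm:
  motion: "-1 -0.003 -0.036 0 -0.027; -1 -0.008 -0.072 0 -0.053; -1 -0.017 -0.107 0 -0.08; -1 -0.028 -0.141 0 -0.106; -1 -0.042 -0.174 0 -0.133; -1 -0.059 -0.206 0 -0.159; -1 -0.078 -0.236 0 -0.186; -1 -0.1 -0.265 0 -0.212; -1 -0.124 -0.291 0 -0.238; -1 -0.15 -0.316 0 -0.265; -1 -0.178 -0.338 0 -0.291; -1 -0.207 -0.358 0 -0.318"

```text
time: 15.3
position: [0.4687, -0.1131, 0.0576]
tool_rot: [0.041, 0.999, 0.0, 0.001]
ft_force: [0.2, 3.0, 5.7]
grip_width: 0.0144
grip_force: 10.2
```

Emit:
move_arm:
  motion: "-1 0 0 0 0; -1 0 0 0 0; -1 0 0 0 0"

```text
time: 15.55
position: [0.4688, -0.1134, 0.0576]
tool_rot: [0.043, 0.999, -0.0, 0.001]
ft_force: [-0.8, 1.1, 7.2]
grip_width: 0.0139
grip_force: 10.3
```

```bash
python3 - <<'E'
from h import *
arc(175.3,1)
for n in('top','scene','wrist'):
    print(n);p,d,m=cam(n)
    try: measure(p,d,m)
    except Exception as e: print(e)
E
```

```text
t 15.55 a0 175.71 psi 175.06 r 0.0878 z 0.0576 F [-0.8  1.1  7.2] 0.0139 q6 -1.95
-1 -0.007 0.003 0.000 -0.0013
top
tin top z 0.1263 centre r [ 0.5634 -0.1096  0.0435]
wing z 0.1524 c 0.5785 -0.1204 size [0.012  0.0508] dir 178.8 off-dir -35.5 0.0185
handle top 1 [ 0.5306 -0.1942  0.1132] dir -111.2 r 0.0907
tall 3 [ 0.5337 -0.1974  0.1102] 0.5325 -0.1965 0.002
short 8 [ 0.5398 -0.0386  0.0271] 0.5399 -0.0388 0.0054
scanner [ 0.7357 -0.136 ] [0.0703 0.0567] 85.1 0.1259
lip [ 0.5381 -0.0857  0.0218] 5 0.029
scene
tin top z 0.1251 centre r [ 0.556  -0.1165  0.0549]
wing z 0.1516 c 0.5767 -0.1173 size [0.0118 0.0582] dir 177.6 off-dir -2.2 0.0207
handle top 70 [ 0.478  -0.1138  0.1222] dir 178.0 r 0.078
tall 30 [ 0.5316 -0.1965  0.1088] 0.5293 -0.1975 0.0073
short 25 [ 0.5434 -0.0377  0.0251] 0.5429 -0.0387 0.0078
scanner [ 0.7366 -0.1328] [0.0684 0.0571] 84.5 0.1248
lip [ 0.5569 -0.119   0.0608] 220 0.0264
wrist
tin top z 0.1217 centre r [ 0.492  -0.1143  0.0103]
wing z 0.1554 c 0.4666 -0.1022 size [0.0006 0.0269] dir 175.0 off-dir 154.6 0.0281
short 34 [ 0.4196 -0.0558  0.0255] 0.4199 -0.0554 0.0109
```

Emit:
move_arm:
  motion: "-0.2 0 0 0 0; -0.2 0 0 0 0; -0.2 0 0 0 0; -0.2 0 0 0 0; -0.2 0 0 0 0; -0.2 0 0 -0.1 0; -0.2 0 0 -0.25 0; -0.2 0 0 -0.45 0; -0.2 0 0 -0.65 0; -0.2 0 0 -0.85 0; -0.2 0 0 -1 0; -0.2 0 0 -1 0"

```text
time: 16.7
position: [0.4722, -0.1151, 0.2629]
tool_rot: [0.043, 0.999, -0.003, 0.006]
ft_force: [1.0, -0.5, -0.0]
grip_width: 0.0348
grip_force: 0.0
```

```bash
python3 - <<'E'
from h import *
arc(175.3,1)
for n in('top','scene','wrist'):
    print(n);p,d,m=cam(n)
    try: measure(p,d,m)
    except Exception as e: print(e)
    if n=='scene': save('s6.png',cv2.resize(p[150:370,140:400],(780,600*0+660))[:600])
E
```

```text
t 16.7 a0 176.64 psi 175.05 r 0.0843 z 0.2629 F [ 1.  -0.5 -0. ] 0.0348 q6 -1.95
-1 0.011 0.010 0.000 -0.0014
top
tin top z 0.1263 centre r [ 0.5688 -0.0885  0.0292]
wing z 0.1524 c 0.5824 -0.1203 size [0.0118 0.0425] dir 172.2 off-dir -66.8 0.0347
handle top 4 [ 0.5961 -0.1568  0.1225] dir -68.2 r 0.0736
scanner [ 0.7368 -0.136 ] [0.0709 0.0563] 86.4 0.1256
lip [ 0.5088 -0.0862  0.0032] 8 0.0253
scene
tin top z 0.125 centre r [ 0.5562 -0.1164  0.0549]
wing z 0.1515 c 0.577 -0.1174 size [0.0119 0.0593] dir 177.9 off-dir -2.7 0.0209
handle top 31 [ 0.4763 -0.113   0.1219] dir 177.5 r 0.08
tall 27 [ 0.5325 -0.1968  0.1093] 0.5296 -0.1973 0.0073
short 22 [ 0.5421 -0.0377  0.0253] 0.5417 -0.0371 0.0078
scanner [ 0.737  -0.1328] [0.0683 0.0555] 84.9 0.1247
lip [ 0.5564 -0.1189  0.0614] 196 0.0266
wrist
tin top z 0.1247 centre r [ 0.5366 -0.1168  0.044 ]
wing z 0.1512 c 0.5585 -0.1178 size [0.0115 0.0273] dir 177.5 off-dir -2.5 0.0219
handle top 46 [ 0.4639 -0.1137  0.1184] dir 177.5 r 0.0728
tall 194 [ 0.5264 -0.1975  0.1091] 0.5279 -0.1982 0.007
short 106 [ 0.5396 -0.0381  0.0254] 0.5408 -0.0386 0.0071
lip [ 0.5585 -0.0999  0.081 ] 169 0.0264
```

View pics/s6.png

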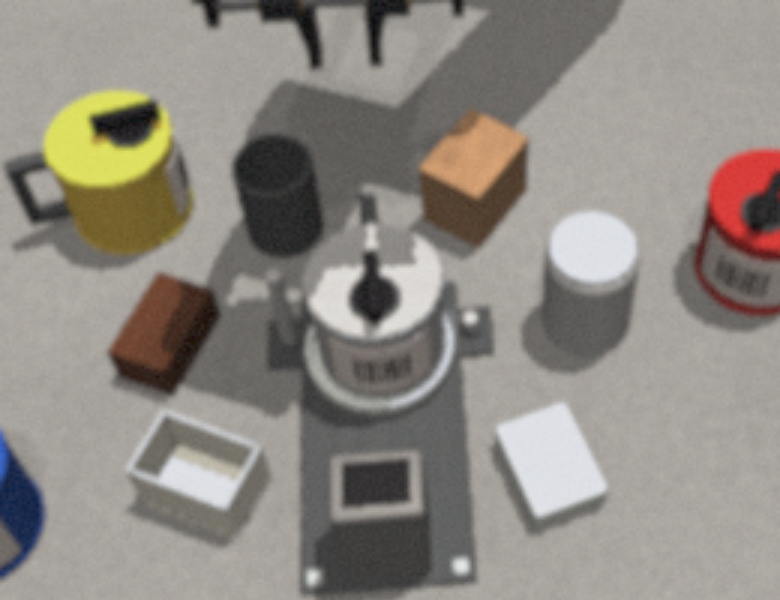

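The tin stands upright with its label towards the scanner, and the bystanders look undisturbed. Wing and handle read 177.6°, but the target is about 175.3°. I'll regrip and nudge about 2.5° clockwise.

Emit:
move_arm:
  motion: "-0.2 0 0 0 0; -0.2 0 0 0.2 0; -0.2 0 0 0.4 0; -0.2 0 0 0.6 0; -0.2 0 0 0.8 0; -0.2 0 0 0.92 0; -0.2 0 0 1 0; -0.2 0 0 1 0; -0.2 0 0 1 0; -0.2 0 0 1 0"

```text
time: 17.68
position: [0.4682, -0.1132, 0.0564]
tool_rot: [0.043, 0.999, 0.0, -0.0]
ft_force: [-0.1, 0.2, -0.1]
grip_width: 0.0349
grip_force: 0.0
```

Emit:
move_arm:
  motion: "-1 0 0 0 0; -1 0 0 0 0; -1 0 0 0 0; -1 0 0 0 0; -1 0 0 0 0; -1 0 0 0 0; -1 0 0.005 0 0.004; -1 0 0.01 0 0.007; -1 0 0.015 0 0.01; -1 0 0.02 0 0.014; -1 0 0.02 0 0.014; -1 0 0.02 0 0.014"
  newtons: 15

```text
time: 18.68
position: [0.469, -0.1091, 0.0572]
tool_rot: [0.065, 0.998, -0.0, 0.001]
ft_force: [-0.0, 1.2, 6.2]
grip_width: 0.014
grip_force: 15.0
```

```bash
python3 - <<'E'
from h import *
arc(175.3,1)
p,d,m=cam('scene');measure(p,d,m)
E
```

```text
t 18.6833 a0 172.92 psi 172.52 r 0.0881 z 0.0572 F [-0.   1.2  6.2] 0.014 q6 -1.9
-1 -0.008 -0.018 0.000 -0.0154
tin top z 0.1251 centre r [ 0.5565 -0.1164  0.0549]
wing z 0.1513 c 0.5775 -0.1182 size [0.012  0.0595] dir 175.1 off-dir -4.9 0.0211
handle top 66 [ 0.4782 -0.1107  0.1217] dir 175.8 r 0.0785
tall 29 [ 0.5318 -0.1971  0.1083] 0.5298 -0.1969 0.0078
short 26 [ 0.5428 -0.0378  0.025 ] 0.5428 -0.0387 0.0075
scanner [ 0.7365 -0.1329] [0.0686 0.0561] 85.8 0.1249
lip [ 0.5571 -0.1189  0.061 ] 220 0.0266
```

The wing now reads 175.1°. Releasing and retreating.

Emit:
move_arm:
  motion: "-0.2 0 0 0 0; -0.2 0 0 0 0; -0.2 0 0 0 0; -0.2 0 0 0 0; -0.2 0 0 0 0; -0.2 0 0 0 0; -0.2 0 0 -0.1 0; -0.2 0 0 -0.3 0; -0.2 0 0 -0.5 0; -0.2 0 0 -0.75 0; -0.2 0 0 -1 0; -0.2 0 0 -1 0"

```text
time: 19.73
position: [0.4711, -0.1103, 0.2621]
tool_rot: [0.065, 0.998, -0.002, 0.005]
ft_force: [0.9, -0.5, 0.3]
grip_width: 0.035
grip_force: 0.0
```

Emit:
move_arm:
  motion: "-0.2 0 0 0 0; -0.2 0 0 0 0; -0.2 0 0 0 0; -0.2 0 0 0 0"

```text
time: 20.07
position: [0.4672, -0.1085, 0.2545]
tool_rot: [0.065, 0.998, 0.001, -0.002]
ft_force: [1.1, 0.4, -0.1]
grip_width: 0.0348
grip_force: 0.0
```

```bash
python3 - <<'E'
from h import *
arc(175.3,1)
p,d,m=cam('scene');measure(p,d,m)
p,d,m=cam('wrist')
try: measure(p,d,m)
except Exception as e: print(e)
E
```

```text
t 20.0667 a0 172.68 psi 172.51 r 0.09 z 0.2545 F [ 1.1  0.4 -0.1] 0.0348 q6 -1.9
-1 -0.018 -0.020 0.000 -0.0155
tin top z 0.1252 centre r [ 0.5569 -0.1166  0.0548]
wing z 0.1515 c 0.577 -0.1182 size [0.0118 0.0587] dir 175.4 off-dir -4.7 0.0202
handle top 36 [ 0.4783 -0.1097  0.1218] dir 175.0 r 0.0789
tall 30 [ 0.5312 -0.1968  0.1086] 0.5321 -0.1966 0.0063
short 24 [ 0.5419 -0.0378  0.0259] 0.5419 -0.0379 0.0075
scanner [ 0.7359 -0.1329] [0.0685 0.0571] 85.0 0.1249
lip [ 0.5574 -0.1191  0.0608] 204 0.0266
tin top z 0.1247 centre r [ 0.5348 -0.1172  0.042 ]
wing z 0.1511 c 0.5563 -0.1175 size [0.0115 0.0234] dir 175.0 off-dir -1.0 0.0215
tall 199 [ 0.5266 -0.197   0.1092] 0.5279 -0.1981 0.007
short 110 [ 0.5394 -0.0388  0.0256] 0.5427 -0.0386 0.006
lip [ 0.5597 -0.0967  0.0845] 140 0.0265
```

```bash
python3 -c "
from rig import robot
print(robot.hand_in())"
```

```text
the job is handed in; nothing more can be done
None
```

I screwed the cap shut, turned the tin anticlockwise until its label pointed at the scanner window (measured within about 1–2° of square), left it upright on the turntable with the arm clear, and handed the job in at about 20 s; the verdict was not returned.

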